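# Tag the sample carousel and hold its lock plunger out

## Robot

A 7-joint arm with a two-finger parallel gripper is mounted at the origin on the work surface. World frame = base frame: x ahead of the robot, y to its left, z up, the work surface at z = 0. Lengths are in m, angles in degrees, forces in N, time in s.
With the tool pointing down it reaches from about 0.425 to 0.875 m from the base axis. Payload 4.7 kg.
Tool frame: the origin (TCP) lies at the very end of the fingers, on their centre line; the grasp point (between the pads) lies 19 mm behind it (env.grip_point_offset is the distance from the TCP to the grasp point, in m); z points along the fingers, y is the line along which they close (so a half turn about z gives the same grasp; the last joint's range is limited). The gripper opens to 87 mm and grips with 3 to 60 N. Pads are 19 mm wide; open, the fingers measure 117 mm over their backs; the gripper's body (75 mm by 190 mm) begins 51 mm behind the grasp point.
Start: joints at [-67.832, 18.392, -4.016, 83.108, 1.295, 78.541, -3.26], TCP at [0.237, 0.605, 0.223] pointing down, gripper open.
Joint ranges: [-163.93, 163.93], [-17.29, 119.83], [-79.2, 71.16], [3.27, 140.29], [-89.18, 269.18], [5.43, 117.66], [-154.24, 154.24]. Speed limits (degrees/s): [147.25, 147.25, 180, 180, 180, 180, 180].

## Interface

Orientations are given as [roll, pitch, yaw] about the fixed x, y, z axes, in that order (R = Rz(yaw) Ry(pitch) Rx(roll)).
In Python, from cell import env gives the robot as it stands.
- The arm moves only by the tool jog_arm, never from a script. Its argument "motion" is a list of rows, each an object of numbers: "x", "y", "z": the shift along the tool's x, y, z in cm; "ax", "ay", "az": the turn, a rotation vector about the tool's x, y, z in degrees. In form: [{"x": .., "y": .., "z": .., "ax": .., "ay": .., "az": ..}, ...]. A call has exactly 5 rows; each row shifts and turns the commanded pose from where the row before left it, along the tool's axes as they then stand; what a row does not reach is not made up. A row lasts 1/10 s, in which the tool goes at most 50 mm and 8.59 degrees, less where a joint would pass 70% of its speed; a pose out of reach is approached as far as the arm can. A call is refused whole if a number of a shift passes 5 or a number of a turn 8.59, either way. A call with a gripper value outside its range is refused whole. "claw" is the gripper command: -1 is shut, 1 is fully open, values between are in proportion, set as the call begins (left out, the last holds). The fingers move at their own pace and stop on an object; "squeeze" is the grip in N (left out, the last holds). Time passes only in rows, so rows that do not move let the fingers close, or fill a call up. It gives the time, the measured TCP pose, the force, the opening and the grip force at its end, in the units of the state.
- env.get_obs(): the state, without advancing time (a new reading comes with each control period).
- env.read_camera(name): name is "scene" or "side" or "wrist"; returns the picture (384x512x3 uint8, red, green, blue); there is no depth.
- env.camera_params(name): a dict with "fx", "fy", "cx", "cy" (pixels), "extrinsics" (4x4, takes a point from world to camera coordinates). Camera axes: x right, y up, looking along -z (the intrinsics and any distortion apply to the point x, -y, -z); pixel columns grow to the right and rows downward; lengths in m; the calibration is good to about 2 mm. A picture is of the moment at which its call begins: read the wrist's pose just before it. camera_params takes no time and is no camera call; for the wrist camera it gives the pose at the moment of the call.
- env.sign_off(): hands the job in; it is judged then, once.
The state is a dict: "time_s": time; "qpos": joint angles; "joint_velocities": joint speeds; "effort": joint torques, N m; "tool_pos": TCP position; "tool_rot": TCP orientation; "force": force on the tool from outside, world axes, zero at the start; "wrist_torque": the same for the moment, N m; "grip_width": finger opening in m; "grasp_force": force on a finger pad.
Only numpy, scipy, OpenCV 4.12 (cv2) and the standard library are available. Lean on these libraries where they do the work, as an engineer would, in place of code of your own. Each camera call takes 0.05 s, during which the arm holds its last target. There are 200 camera calls.

## Task

The sample carousel is about to be turned by hand: first hang the yellow warning tag by its hole on the carousel's steel hook, so that it hangs down freely with the gripper off it. Then pull the red sprung plunger knob straight up as far as it goes and hold it there: finish while still gripping the knob and holding it fully up. Leave the plunger alone until the tag hangs, and do not knock over or shift the jar, the beaker or the bottle.

Things in the scene. Friction and masses are not known exactly. Their poses are not given: they have to be found in the camera images.
- carousel: Fixed sample carousel: cream base 220 (x) x 300 (y) x 45 mm; aluminium disc 200 mm across on it (top at 62 mm) with six vials (tops at 95 mm). Origin: centre of the base's underside, on the bench. Own z up, +y towards the plunger side, -y towards the hook side, -x the way the hook points. Place and yaw vary.
- hook_bend (a point): Top of the 6 mm bar at the hook's bend, 169 mm up. Axes as the carousel's. From its post (13 mm, top at 180 mm, 65 mm away along the carousel's +x) the bar runs along the carousel's -x to here, then turns straight up; its tip is 28 mm above this point. A tag lowered level over it, hole end towards the carousel's +x, body towards -x, tips down when let go and hangs somewhere along the bar.
- plunger_grip (a point): Centre of the red knob (136 mm above the bench when seated; it rises with the plunger), an upright cylinder 28 mm across, 28 mm tall, with a black band; free above and beside. Under it a brass sleeve (21 mm across) and, 24 mm below its underside, a grey arm 34 mm wide running towards the carousel's +y. Its steel pin seats in a hole in the disc's rim.
- plunger (a joint): Lift of the plunger, m: 0 = seated in its hole, 0.018 = fully up at its hard stop. A spring pulls it back down: about 6 N at 0, about 12 N at 0.018; let go, it snaps back.
- tag: Yellow rigid plastic warning tag, flat plate 100 (x) x 46 (y) x 5 mm, about 35 g, lying face up and level across the foam rest with both long edges overhanging the rest by 10 mm. Origin: centre of its underside (30 mm above the bench at the start); own +x points to the end with the hole, own z up.
- tag_hole0 (a point): Centre of the tag's round through-hole, 18 mm across, at the tag's upper face, 34 mm from the tag's centre along its own +x.
- rest: White foam block fixed to the bench, 70 (x) x 26 (y) x 30 mm high, that the tag lies on. Origin: centre of its underside.
- jar: Bystander: small lidded glass jar, 60 mm across, 70 mm tall, standing loose. Origin: centre of its underside.
- beaker: Bystander: glass beaker, 76 mm across, 90 mm tall, standing loose. Origin: centre of its underside.
- bottle: Bystander: white bottle with red cap, 60 mm across, 130 mm tall, standing loose. Origin: centre of its underside.
There are look-alikes about, which are no part of the job. What is shaped like the tag but blue is not meant.

How it is judged (in metres and radians):
On the way, in this order (a step that is already met when the one before it is completed fails the run):
1. the tag hangs down from the hook by its hole, let go, with the plunger still seated (x of tag_hole0 in the frame of hook_bend between -0.02 and 0.062 m and y of tag_hole0 in the frame of hook_bend between -0.012 and 0.012 m and z of tag_hole0 in the frame of hook_bend between -0.022 and 0.008 m and angle between tag's own z axis and vertical above 0.9 rad and contact force between tag and carousel above 0.05 N and contact force between tag and the fingers below 0.05 N and contact force between tag and the arm below 0.05 N and value of joint plunger below 0.003 m), for 0.3 s.
2. the plunger is pulled fully up and held (value of joint plunger above 0.015 m and contact force between the fingers and carousel above 2 N), for 0.3 s.
At the end, for the whole second after the job is handed in: The fingers hold the plunger (over 2 N) at least 15 of its 18 mm up; the tag hangs by its hole on the bar of the hook (bend to post; hole centre within 12 mm sideways, 22 mm below to 8 mm above the bar's end), over 0.9 rad from level, off the robot, slower than 0.1 m/s (all of step 2 and x of tag_hole0 in the frame of hook_bend between -0.02 and 0.062 m and y of tag_hole0 in the frame of hook_bend between -0.012 and 0.012 m and z of tag_hole0 in the frame of hook_bend between -0.022 and 0.008 m and angle between tag's own z axis and vertical above 0.9 rad and contact force between tag and carousel above 0.05 N and contact force between tag and the fingers below 0.05 N and contact force between tag and the arm below 0.05 N and linear speed of tag below 0.1 m/s); the arm keeps its last pose, push and grip.
It fails at once if the plunger is lifted more than 6 mm while the tag is not on the hook (value of joint plunger above 0.006 m and distance between tag_hole0 and hook_bend above 0.08 m).
It fails at once if the jar is shifted more than 30 mm or tipped (distance of jar from where it was at the start of the episode above 0.03 m or angle between jar's own z axis and vertical above 0.5 rad).
It fails at once if the beaker is shifted more than 30 mm or tipped (distance of beaker from where it was at the start of the episode above 0.03 m or angle between beaker's own z axis and vertical above 0.5 rad).
It fails at once if the bottle is shifted more than 30 mm or tipped (distance of bottle from where it was at the start of the episode above 0.03 m or angle between bottle's own z axis and vertical above 0.5 rad).
It also fails if it takes over 64 s, if anything falls off the work surface, if the arm or the gripper's body presses on something with over 40 N, if the wrist force passes 120 N, or if a joint passes its speed limit or range.

## Working session

There is one attempt and no reset: what is moved stays moved. The work goes in short steps, Python scripts to look and compute and a tool call to move; the robot and the scene stay as the last step left them, time stands still between calls to the robot, and variables do not carry over. Pictures are saved under pics/ and viewed, at most 10 in all, crops included, and the job is handed in when it is done.

Besides the shell and the picture viewer there is one more tool, called after "Emit:" by a JSON object that holds its "method" and its "body", one argument or row to a line. jog_arm: Moves the arm, as the interface text tells. Its arguments: {"type":"object","properties":{"motion":{"type":"array"},"claw":{"type":"number"},"squeeze":{"type":"number"}},"required":["motion"]}

```bash
ls; mkdir -p pics
python3 - <<'E'
from cell import env
import cv2
o=env.get_obs();print(o['time_s'],o['tool_pos'],o['tool_rot'])
a=env.read_camera('scene');b=env.read_camera('side')
import numpy as np
cv2.imwrite('pics/scene.png',a[:,:,::-1]);cv2.imwrite('pics/side.png',b[:,:,::-1])
for n in('scene','side'):
  p=env.camera_params(n);print(n,p)
E
```

```text
pics
0.0 [0.23659241 0.60482187 0.22145502] [-1.79890854e+02  6.11979098e-03  1.58641220e+02]
scene {'fx': 368.0126588768411, 'fy': 368.0126588768411, 'cx': 251.82416226801763, 'cy': 190.88365039145103, 'extrinsics': array([[-0.83185027,  0.55495784, -0.00684957,  0.46430344],
       [-0.38075635, -0.56166601,  0.73454468,  0.09757084],
       [ 0.40379416,  0.61363921,  0.67852575, -1.46508673],
       [ 0.        ,  0.        ,  0.        ,  1.        ]])}
side {'fx': 420.58848850472054, 'fy': 420.58848850472054, 'cx': 261.77810538149976, 'cy': 193.52386831775064, 'extrinsics': array([[ 0.92023902, -0.3909081 , -0.01873492, -0.50026148],
       [ 0.22052688,  0.47840607,  0.84999737, -0.20856677],
       [-0.32330796, -0.7863323 ,  0.52645368, -1.01824274],
       [ 0.        ,  0.        ,  0.        ,  1.        ]])}
```

View pics/scene.png

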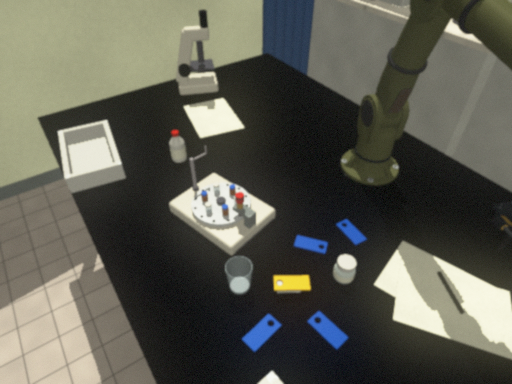

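View pics/side.png

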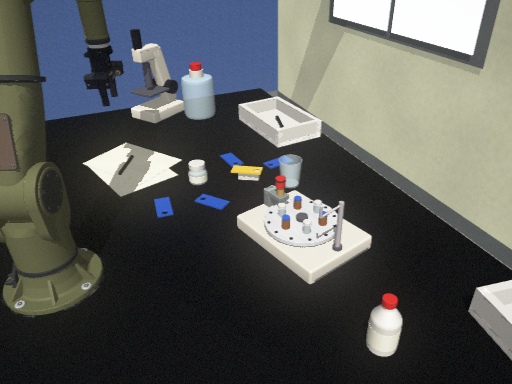

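The yellow tag lies at scene (292,284) and side (247,171). The four blue tags are decoys. The red knob is at scene (239,197) / side (280,181), and the hook post is at (194,172) / (339,228) with its tip at (206,150) / (319,236). Next I'll get rough triangulations and an enlarged crop.

```bash
cat > h.py <<'E'
import numpy as np, cv2
from cell import env
def ray(p,uv):
    E=p['extrinsics'];R,t=E[:3,:3],E[:3,3]
    d=np.array([(uv[0]-p['cx'])/p['fx'],-(uv[1]-p['cy'])/p['fy'],-1.0])
    d=R.T@d; return -R.T@t,d/np.linalg.norm(d)
def plane(p,uv,z):
    c,d=ray(p,uv); return c+d*(z-c[2])/d[2]
def tri(obs):
    A=np.zeros((3,3));b=np.zeros(3);L=[ray(p,uv) for p,uv in obs]
    for c,d in L:
        M=np.eye(3)-np.outer(d,d);A+=M;b+=M@c
    x=np.linalg.solve(A,b)
    return x,[1000*np.linalg.norm((np.eye(3)-np.outer(d,d))@(x-c)) for c,d in L]
def proj(p,x):
    q=p['extrinsics'][:3,:3]@x+p['extrinsics'][:3,3]
    return np.array([p['cx']-p['fx']*q[0]/q[2],p['cy']+p['fy']*q[1]/q[2]])
def mask(img,lo,hi):
    return cv2.inRange(cv2.cvtColor(img,cv2.COLOR_RGB2HSV),lo,hi)
def blobs(m,amin=15):
    n,_,s,c=cv2.connectedComponentsWithStats(m)
    return [(s[i,4],c[i].round(1),s[i,:4]) for i in range(1,n) if s[i,4]>=amin]
YEL=((20,120,90),(35,255,255))
def red(img): return mask(img,(0,150,70),(7,255,255))|mask(img,(173,150,70),(180,255,255))
E
python3 - <<'E'
from h import *
S=env.camera_params('scene');D=env.camera_params('side')
I={}
for n in('scene','side'):
    im=cv2.imread(f'pics/{n}.png')[:,:,::-1].copy();I[n]=im
    print(n,'Y',blobs(mask(im,*YEL)),'R',blobs(red(im),8))
for nm,a,b in [('tag',(292,283),(247,170.5)),('knob',(239.5,197),(280.5,182)),('posttop',(193,156),(341,203)),('tip',(206,148),(317,235)),('beaker',(238,291),(290,186)),('jar',(344,282),(198,183)),('bottle',(178,161),(383,350))]:
    print(nm,*tri([(S,a),(D,b)]))
up=lambda im,x,y,w,h,k:cv2.resize(im[y:y+h,x:x+w],None,fx=k,fy=k,interpolation=cv2.INTER_CUBIC)
o=np.zeros((580,800,3),np.uint8)
for im,(x,y),at in[(I['scene'],(260,255),(0,0)),(I['scene'],(170,130),(400,0)),(I['side'],(215,150),(0,290)),(I['side'],(270,165),(400,290))]:
    o[at[1]:at[1]+285,at[0]:at[0]+395]=up(im,x,y,79,57,5) if at[0]==0 else cv2.resize(im[y:y+72,x:x+100],(395,285),interpolation=cv2.INTER_CUBIC)
cv2.imwrite('pics/crop.png',o[:,:,::-1])
E
```

```text
scene Y [(np.int32(600), array([292. , 282.2]), array([273, 274,  39,  17], dtype=int32))] R [(np.int32(50), array([174.5, 132. ]), array([171, 129,   8,   7], dtype=int32)), (np.int32(36), array([239.1, 195.4]), array([235, 193,   8,   6], dtype=int32)), (np.int32(9), array([239.9, 201.4]), array([238, 200,   4,   4], dtype=int32))]
side Y [(np.int32(237), array([246.3, 169.5]), array([230, 165,  33,  10], dtype=int32))] R [(np.int32(88), array([195.2,  65.9]), array([190,  62,  11,   9], dtype=int32)), (np.int32(103), array([279.8, 181.6]), array([275, 175,  10,  14], dtype=int32)), (np.int32(223), array([389.3, 300.7]), array([381, 293,  17,  17], dtype=int32))]
tag [0.6021982  0.26742093 0.0296606 ] [np.float64(1.7580110025857913), np.float64(1.7580110025859903)]
knob [ 0.59335109 -0.01580469  0.13667756] [np.float64(0.7292183339459578), np.float64(0.7292183339459413)]
posttop [ 0.64161924 -0.22924497  0.18250812] [np.float64(2.410243164888189), np.float64(2.4102431648885347)]
tip [ 0.56139408 -0.27871004  0.15225007] [np.float64(4.195825772148024), np.float64(4.195825772148362)]
beaker [ 0.7248807   0.18106793 -0.0151779 ] [np.float64(2.1615974299523537), np.float64(2.161597429952635)]
jar [ 0.44880963  0.33022456 -0.01515838] [np.float64(0.9788919150019912), np.float64(0.9788919150019225)]
bottle [ 0.60678425 -0.47667183 -0.01457098] [np.float64(0.5191600697262918), np.float64(0.5191600697261582)]
```

View pics/crop.png

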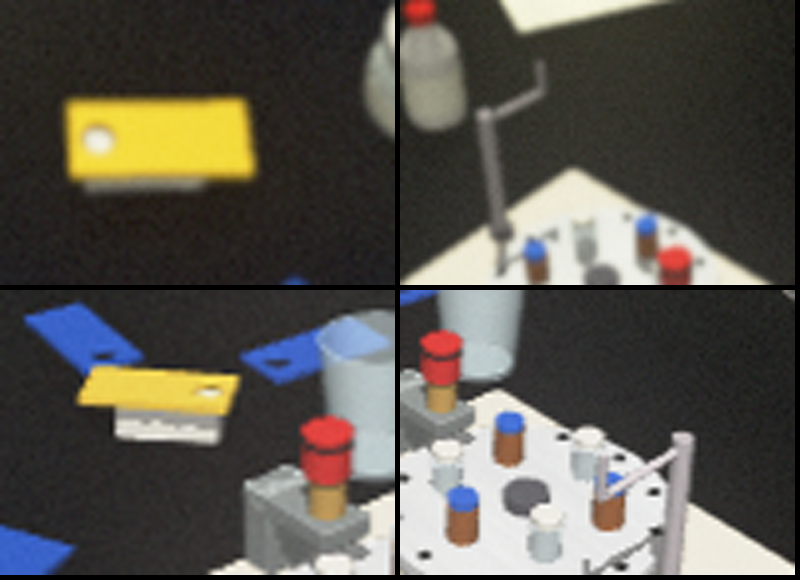

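The enlarged crop shows the yellow tag with its hole at scene ≈(279.6,282.8) and side ≈(256.6,170.4). The blue look-alikes are the wrong colour and lie flat on the bench, so yellow is the one meant. Hook bend is at scene (205.7,153.3) / side (321,216) and the post top at (191.8,158.4) / (341.6,202.5).

Run:
```python
from h import *
S=env.camera_params('scene');D=env.camera_params('side')
P={}
for nm,a,b in [('hole',(279.6,282.8),(256.6,170.4)),('posttop',(191.8,158.4),(341.6,202.5)),('bend',(205.7,153.3),(321.1,216.1)),('tip',(205.7,145.7),(321.1,207.5))]:
    P[nm],e=tri([(S,a),(D,b)]);print(nm,P[nm].round(4),e[0])
d=P['posttop']-P['bend'];print('hook +x yaw',np.degrees(np.arctan2(d[1],d[0])),np.linalg.norm(d[:2]))
d=np.array([0.5933,-0.0158])-P['posttop'][:2]; print(d,np.degrees(np.arctan2(d[1],d[0])))
for n,p in(('scene',S),('side',D)):
    im=cv2.imread(f'pics/{n}.png')[:,:,::-1].copy()
    m=mask(im,*YEL);c=max(cv2.findContours(m,0,2)[0],key=cv2.contourArea)
    q=cv2.boxPoints(cv2.minAreaRect(np.array([plane(p,u[0],.035)[:2] for u in c],np.float32)))
    e=q[1]-q[0] if np.linalg.norm(q[1]-q[0])>np.linalg.norm(q[2]-q[1]) else q[2]-q[1]
    print(n,q.mean(0),np.linalg.norm(q[1]-q[0]),np.linalg.norm(q[2]-q[1]),np.degrees(np.arctan2(e[1],e[0])))
o=env.get_obs();p=env.camera_params('wrist');E=p['extrinsics'];print('wrist cam',-E[:3,:3].T@E[:3,3],E[:3,:3].round(2),p['fx'],p['cx'],p['cy'])
```

```text
hole [0.6307 0.2491 0.0323] 0.554110693455706
posttop [ 0.6483 -0.2236  0.1788] 1.4069493156263946
bend [ 0.5892 -0.2367  0.1667] 0.49427859673117447
tip [ 0.5844 -0.2413  0.1938] 0.9095483429954834
hook +x yaw 12.489684852129475 0.06048171627562023
[-0.0549544   0.20783345] 104.81093348624415
scene [0.60179627 0.2668359 ] 0.105721585 0.052295588 -33.95581
side [0.6012024  0.26522535] 0.10312579 0.055315677 -33.209263
wrist cam [0.17108847 0.63148269 0.38339111] [[ 0.37  0.93 -0.  ]
 [-0.9   0.35 -0.26]
 [-0.24  0.1   0.97]] 297.13380628922135 259.051022506392 186.17776877663104
```

```bash
cat >> h.py <<'E'
from scipy.spatial.transform import Rotation as Ro
def down(yaw): return Ro.from_euler('xyz',[180,0,yaw],degrees=True)
def plan(pos,yaw,n=5,frm=None):
    """rows (tool axes, cm/deg) to TCP pos/yaw pointing down, from measured pose"""
    o=env.get_obs();p0=np.array(o['tool_pos']);R=Ro.from_euler('xyz',o['tool_rot'],degrees=True)
    if frm: p0,R=np.array(frm[0]),down(frm[1])
    step=(R.inv()*down(yaw)).as_rotvec(degrees=True)/n
    print('t',o['time_s'],p0.round(4),np.round(o['tool_rot'],2))
    for i in range(n):
        s=R.inv().apply((np.array(pos)-p0)/n)*100
        print(' ',s.round(2),step.round(2)); R=R*Ro.from_rotvec(step,degrees=True)
E
python3 -c "
from h import *
plan([.595,.270,.20],146.5,15)"
```

```text
t 0.1 [0.2366 0.6049 0.2216] [-1.7990e+02  1.0000e-02  1.5864e+02]
  [-3.04 -1.21  0.15] [-0.01  0.    0.81]
  [-3.05 -1.17  0.15] [-0.01  0.    0.81]
  [-3.07 -1.12  0.15] [-0.01  0.    0.81]
  [-3.09 -1.08  0.15] [-0.01  0.    0.81]
  [-3.1  -1.04  0.15] [-0.01  0.    0.81]
  [-3.12 -0.99  0.15] [-0.01  0.    0.81]
  [-3.13 -0.95  0.15] [-0.01  0.    0.81]
  [-3.14 -0.9   0.14] [-0.01  0.    0.81]
  [-3.16 -0.86  0.14] [-0.01  0.    0.81]
  [-3.17 -0.81  0.14] [-0.01  0.    0.81]
  [-3.18 -0.77  0.14] [-0.01  0.    0.81]
  [-3.19 -0.72  0.14] [-0.01  0.    0.81]
  [-3.2  -0.68  0.14] [-0.01  0.    0.81]
  [-3.21 -0.63  0.14] [-0.01  0.    0.81]
  [-3.22 -0.59  0.14] [-0.01  0.    0.81]
```

Emit:
{"method": "jog_arm", "body": {
  "motion": [
    {"x":-3,"y":-1.2,"z":0.15,"az":0.8},
    {"x":-3,"y":-1.2,"z":0.15,"az":0.8},
    {"x":-3.1,"y":-1.1,"z":0.15,"az":0.8},
    {"x":-3.1,"y":-1.1,"z":0.15,"az":0.8},
    {"x":-3.1,"y":-1,"z":0.15,"az":0.8}
  ],
  "claw": 1
}}

```text
$.motion[0]: bad value
```

Emit:
{"method": "jog_arm", "body": {
  "motion": [
    {"x":-3.1,"y":-1,"z":0.15,"az":0.8},
    {"x":-3.1,"y":-1,"z":0.15,"az":0.8},
    {"x":-3.1,"y":-0.9,"z":0.15,"az":0.8},
    {"x":-3.1,"y":-0.9,"z":0.15,"az":0.8},
    {"x":-3.2,"y":-0.8,"z":0.15,"az":0.8}
  ]
}}

```text
$.motion[0]: bad value
```

Emit:
{"method": "jog_arm", "body": {
  "motion": [
    {"x":-3.2,"y":-0.8,"z":0.15,"az":0.8},
    {"x":-3.2,"y":-0.7,"z":0.15,"az":0.8},
    {"x":-3.2,"y":-0.7,"z":0.15,"az":0.8},
    {"x":-3.2,"y":-0.6,"z":0.15,"az":0.8},
    {"x":-3.2,"y":-0.6,"z":0.15,"az":0.8}
  ]
}}

```text
$.motion[0]: bad value
```

Run:
```python
from h import *
p=env.camera_params('wrist');im=env.read_camera('wrist')
o=env.get_obs();print(o['tool_pos'],o['tool_rot'],o['force'])
cv2.imwrite('pics/w1.png',im[:,:,::-1])
m=mask(im,*YEL);print(blobs(m))
cs,h=cv2.findContours(m,cv2.RETR_CCOMP,cv2.CHAIN_APPROX_NONE)
c=max(cs,key=cv2.contourArea)
q=cv2.boxPoints(cv2.minAreaRect(np.array([plane(p,u[0],.035)[:2] for u in c],np.float32)))
print('corners',q,'centre',q.mean(0))
for k,hh in zip(cs,h[0]):
    if hh[3]>=0 and cv2.contourArea(k)>20:
        (u,v),r=cv2.minEnclosingCircle(k); print('hole',u,v,r,plane(p,(u,v),.035))
for i in range(4):
    e=q[(i+1)%4]-q[i];print(np.linalg.norm(e),np.degrees(np.arctan2(e[1],e[0])))
```

```text
[0.23664011 0.60494902 0.22170666] [-1.79914715e+02  4.42420421e-03  1.58642098e+02] [-0.55464757  0.19153796  0.30052922]
[(np.int32(199), array([427.7, 239.3]), array([414, 230,  26,  23], dtype=int32)), (np.int32(50), array([436. , 271.5]), array([431, 261,   9,  20], dtype=int32)), (np.int32(18), array([ 81.7, 273.2]), array([ 79, 271,   6,   6], dtype=int32))]
corners [[0.37966645 0.7684749 ]
 [0.38780028 0.7540671 ]
 [0.42557663 0.77539355]
 [0.4174428  0.7898013 ]] centre [0.40262154 0.7719342 ]
0.016545167 -60.553307
0.043380514 29.446651
0.016545167 119.44669
0.043380514 -150.55334
```

View pics/w1.png

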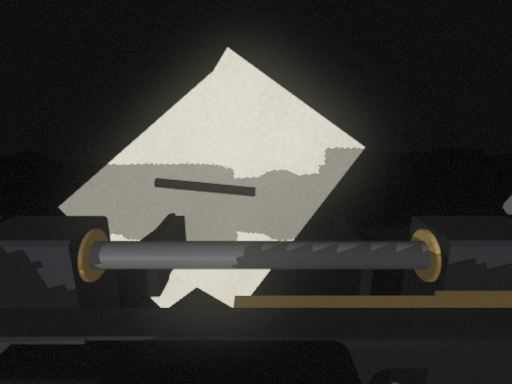

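The arm didn't move: each row needs all six keys. The wrist picture shows only the paper and the gripper, with the fingers at rows 215–300.

Emit:
{"method": "jog_arm", "body": {
  "motion": [
    {"x":-3,"y":-1.2,"z":0.15,"ax":0,"ay":0,"az":0.8},
    {"x":-3,"y":-1.2,"z":0.15,"ax":0,"ay":0,"az":0.8},
    {"x":-3.1,"y":-1.1,"z":0.15,"ax":0,"ay":0,"az":0.8},
    {"x":-3.1,"y":-1.1,"z":0.15,"ax":0,"ay":0,"az":0.8},
    {"x":-3.1,"y":-1,"z":0.15,"ax":0,"ay":0,"az":0.8}
  ],
  "claw": 1
}}

```text
time_s: 0.65
tool_pos: [0.3566, 0.4929, 0.2147]
tool_rot: [-180.0, 0.0, 154.6]
force: [-0.0, 0.2, -0.3]
grip_width: 0.087
grasp_force: 0.0
```

Emit:
{"method": "jog_arm", "body": {
  "motion": [
    {"x":-3.1,"y":-1,"z":0.15,"ax":0,"ay":0,"az":0.8},
    {"x":-3.1,"y":-1,"z":0.15,"ax":0,"ay":0,"az":0.8},
    {"x":-3.1,"y":-0.9,"z":0.15,"ax":0,"ay":0,"az":0.8},
    {"x":-3.1,"y":-0.9,"z":0.15,"ax":0,"ay":0,"az":0.8},
    {"x":-3.2,"y":-0.8,"z":0.15,"ax":0,"ay":0,"az":0.8}
  ]
}}

```text
time_s: 1.15
tool_pos: [0.4746, 0.3813, 0.2072]
tool_rot: [-180.0, -0.0, 150.6]
force: [0.2, 0.1, 0.6]
grip_width: 0.0873
grasp_force: 0.0
```

Emit:
{"method": "jog_arm", "body": {
  "motion": [
    {"x":-3.2,"y":-0.8,"z":0.15,"ax":0,"ay":0,"az":0.8},
    {"x":-3.2,"y":-0.7,"z":0.15,"ax":0,"ay":0,"az":0.8},
    {"x":-3.2,"y":-0.7,"z":0.15,"ax":0,"ay":0,"az":0.8},
    {"x":-3.2,"y":-0.6,"z":0.15,"ax":0,"ay":0,"az":0.8},
    {"x":-3.2,"y":-0.6,"z":0.15,"ax":0,"ay":0,"az":0.8}
  ]
}}

```text
time_s: 1.65
tool_pos: [0.5944, 0.2699, 0.1996]
tool_rot: [-180.0, -0.0, 146.6]
force: [-0.8, -0.2, -0.5]
grip_width: 0.0869
grasp_force: 0.0
```

```bash
cat > tag.py <<'E'
from h import *
p=env.camera_params('wrist');im=env.read_camera('wrist')
o=env.get_obs();print(np.round(o['tool_pos'],4),np.round(o['tool_rot'],2),o['force'],np.round(o['qpos'],1))
cv2.imwrite('pics/w2.png',im[:,:,::-1])
m=mask(im,*YEL)
n,l,s,_=cv2.connectedComponentsWithStats(m);print(blobs(m))
cs,h=cv2.findContours(m,cv2.RETR_CCOMP,cv2.CHAIN_APPROX_NONE)
c=max(cs,key=cv2.contourArea)
q=cv2.boxPoints(cv2.minAreaRect(np.array([plane(p,u[0],.035)[:2] for u in c],np.float32)))
print('corners',q.round(4).tolist(),'centre',q.mean(0))
for k,hh in zip(cs,h[0]):
    if hh[3]>=0 and cv2.contourArea(k)>20:
        (u,v),r=cv2.minEnclosingCircle(k); print('hole',u,v,r,plane(p,(u,v),.035))
for i in range(2):
    e=q[(i+1)%4]-q[i];print(np.linalg.norm(e),np.degrees(np.arctan2(e[1],e[0])))
E
python3 tag.py
```

```text
[0.599  0.2628 0.1993] [-179.86    0.3   146.14] [ 3.45554111 -4.61550425  0.03923829] [-36.4  19.5  13.   84.9  -4.1  76.   33.1]
[(np.int32(1816), array([274.6, 164.9]), array([228, 124,  75,  97], dtype=int32)), (np.int32(19), array([260.8, 212.7]), array([256, 212,  11,   3], dtype=int32))]
corners [[0.535099983215332, 0.2549000084400177], [0.6308000087738037, 0.21879999339580536], [0.660099983215332, 0.2964000105857849], [0.564300000667572, 0.33250001072883606]] centre [0.5975535 0.2756473]
0.102331735 -20.665527
0.082906224 69.334465
```

```bash
sed -i 's/pics\/w2/pics\/w3/' tag.py; python3 tag.py
```

```text
[0.5974 0.2644 0.1993] [-179.85    0.2   146.15] [-0.27627794 -0.20099011 -0.37729622] [-36.5  19.4  12.9  85.   -4.1  76.1  32.9]
[(np.int32(2036), array([270.2, 159.1]), array([226, 115,  78,  99], dtype=int32)), (np.int32(22), array([264.2, 205.7]), array([259, 205,  11,   3], dtype=int32))]
corners [[0.5288000106811523, 0.2766000032424927], [0.6065000295639038, 0.20489999651908875], [0.6646999716758728, 0.2680000066757202], [0.5871000289916992, 0.33970001339912415]] centre [0.5967772 0.2723062]
0.105677046 -42.698616
0.0859118 47.301342
```

View pics/w3.png

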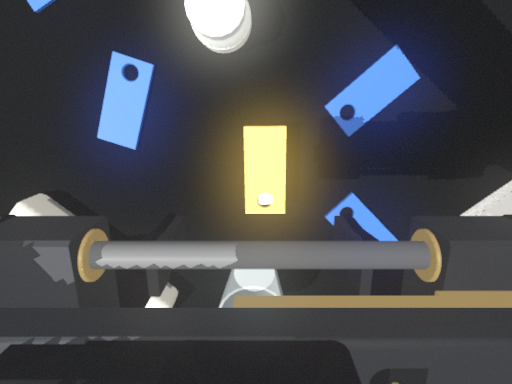

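The wrist view shows the tag at u 244–287, v 126–214, well aligned, with the hole at (265,200). A halo around it widened the mask, so I'll use tighter thresholds.

```bash
cat > t2.py <<'E'
from h import *
import sys
p=env.camera_params('wrist');im=env.read_camera('wrist')
o=env.get_obs();print(np.round(o['tool_pos'],4),np.round(o['tool_rot'],2))
g=im[:,:,0].copy();m=((im[:,:,0]>150)&(im[:,:,2]<190)&(im[:,:,0].astype(int)-im[:,:,2]>70)).astype(np.uint8)*255
cs,h=cv2.findContours(m,cv2.RETR_EXTERNAL,cv2.CHAIN_APPROX_NONE);c=max(cs,key=cv2.contourArea)
print('bbox',cv2.boundingRect(c))
W=np.array([plane(p,u[0],.035)[:2] for u in c],np.float32)
q=cv2.boxPoints(cv2.minAreaRect(W));print('centre',q.mean(0))
for i in range(2):
    e=q[(i+1)%4]-q[i];print(np.linalg.norm(e),np.degrees(np.arctan2(e[1],e[0])))
x,y,w,hh=cv2.boundingRect(c);f=np.zeros_like(m);cv2.drawContours(f,[c],-1,255,-1)
hm=cv2.bitwise_and(f,cv2.bitwise_not(m));print('hole',[(b,plane(p,b[1],.035).round(4)) for b in blobs(hm,10)])
E
python3 t2.py
```

```text
[0.5954 0.2674 0.1993] [-1.7990e+02  6.0000e-02  1.4634e+02]
bbox (243, 128, 44, 88)
centre [0.6023064  0.26785094]
0.10019584 -33.566887
0.047838476 56.433086
hole [((np.int32(177), array([264.7, 200.8]), array([257, 194,  16,  14], dtype=int32)), array([0.6297, 0.2502, 0.035 ]))]
```

```bash
python3 -c "
from h import *
plan([.5973,.2712,.016],146.45,10)"
```

```text
t 1.8 [0.5954 0.2674 0.1993] [-1.7990e+02  6.0000e-02  1.4634e+02]
  [0.01 0.05 1.83] [-0.01  0.01 -0.01]
  [0.01 0.04 1.83] [-0.01  0.01 -0.01]
  [0.01 0.04 1.83] [-0.01  0.01 -0.01]
  [0.01 0.04 1.83] [-0.01  0.01 -0.01]
  [0.01 0.04 1.83] [-0.01  0.01 -0.01]
  [0.01 0.04 1.83] [-0.01  0.01 -0.01]
  [0.01 0.04 1.83] [-0.01  0.01 -0.01]
  [0.01 0.04 1.83] [-0.01  0.01 -0.01]
  [0.01 0.04 1.83] [-0.01  0.01 -0.01]
  [0.01 0.04 1.83] [-0.01  0.01 -0.01]
```

Emit:
{"method": "jog_arm", "body": {
  "motion": [
    {"x":0,"y":0.1,"z":2,"ax":0,"ay":0,"az":0},
    {"x":-0.1,"y":0.1,"z":3,"ax":0,"ay":0,"az":0},
    {"x":0,"y":0,"z":3,"ax":0,"ay":0,"az":0},
    {"x":0,"y":0,"z":2,"ax":0,"ay":0,"az":0},
    {"x":0,"y":0,"z":1,"ax":0,"ay":0,"az":0}
  ]
}}

```text
time_s: 2.3
tool_pos: [0.5933, 0.2728, 0.0874]
tool_rot: [-179.8, -0.2, 146.8]
force: [-0.0, -0.6, -0.5]
grip_width: 0.0871
grasp_force: 0.0
```

```bash
python3 -c "
from h import *
plan([.5973,.2712,.016],146.45,1)"
```

```text
t 2.3 [0.5933 0.2728 0.0874] [-1.7982e+02 -1.6000e-01  1.4675e+02]
  [-0.44  0.1   7.14] [-0.18 -0.16  0.31]
```

Emit:
{"method": "jog_arm", "body": {
  "motion": [
    {"x":-0.2,"y":0,"z":0,"ax":0,"ay":0,"az":0.2},
    {"x":0,"y":0,"z":2,"ax":0,"ay":0,"az":0},
    {"x":0,"y":0,"z":2,"ax":0,"ay":0,"az":0},
    {"x":0,"y":0,"z":0,"ax":0,"ay":0,"az":0},
    {"x":0,"y":0,"z":0,"ax":0,"ay":0,"az":0}
  ]
}}

```text
time_s: 2.8
tool_pos: [0.598, 0.2714, 0.0514]
tool_rot: [179.9, 0.0, 146.5]
force: [-0.6, 0.5, 0.0]
grip_width: 0.087
grasp_force: 0.0
```

```bash
python3 -c "
from h import *
plan([.5973,.2712,.016],146.45,1)"
```

```text
t 2.8 [0.598  0.2714 0.0514] [1.7992e+02 3.0000e-02 1.4645e+02]
  [ 0.05 -0.06  3.54] [0.08 0.03 0.  ]
```

Emit:
{"method": "jog_arm", "body": {
  "motion": [
    {"x":0,"y":0,"z":1.5,"ax":0,"ay":0,"az":0},
    {"x":0,"y":0,"z":1.5,"ax":0,"ay":0,"az":0},
    {"x":0,"y":0,"z":0.5,"ax":0,"ay":0,"az":0},
    {"x":0,"y":0,"z":0,"ax":0,"ay":0,"az":0},
    {"x":0,"y":0,"z":0,"ax":0,"ay":0,"az":0}
  ]
}}

```text
time_s: 3.3
tool_pos: [0.5975, 0.2708, 0.0149]
tool_rot: [-180.0, -0.0, 146.4]
force: [0.3, -0.6, 0.1]
grip_width: 0.0867
grasp_force: 0.0
```

Emit:
{"method": "jog_arm", "body": {
  "motion": [
    {"x":0,"y":0,"z":0,"ax":0,"ay":0,"az":0},
    {"x":0,"y":0,"z":0,"ax":0,"ay":0,"az":0},
    {"x":0,"y":0,"z":0,"ax":0,"ay":0,"az":0},
    {"x":0,"y":0,"z":0,"ax":0,"ay":0,"az":0},
    {"x":0,"y":0,"z":0,"ax":0,"ay":0,"az":0}
  ],
  "claw": -1,
  "squeeze": 20
}}

```text
time_s: 3.8
tool_pos: [0.5975, 0.2709, 0.0152]
tool_rot: [180.0, 0.0, 146.4]
force: [0.2, -0.1, 0.0]
grip_width: 0.0551
grasp_force: 0.0
```

Emit:
{"method": "jog_arm", "body": {
  "motion": [
    {"x":0,"y":0,"z":0,"ax":0,"ay":0,"az":0},
    {"x":0,"y":0,"z":0,"ax":0,"ay":0,"az":0},
    {"x":0,"y":0,"z":0,"ax":0,"ay":0,"az":0},
    {"x":0,"y":0,"z":0,"ax":0,"ay":0,"az":0},
    {"x":0,"y":0,"z":0,"ax":0,"ay":0,"az":0}
  ]
}}

```text
time_s: 4.3
tool_pos: [0.5975, 0.2708, 0.0151]
tool_rot: [180.0, 0.0, 146.4]
force: [0.6, 0.4, 0.8]
grip_width: 0.0456
grasp_force: 20.0
```

Emit:
{"method": "jog_arm", "body": {
  "motion": [
    {"x":0,"y":0,"z":-1,"ax":0,"ay":0,"az":0},
    {"x":0,"y":0,"z":-4,"ax":0,"ay":0,"az":0},
    {"x":0,"y":0,"z":-4.5,"ax":0,"ay":0,"az":0},
    {"x":0,"y":0,"z":-4.5,"ax":0,"ay":0,"az":0},
    {"x":0,"y":0,"z":-4.5,"ax":0,"ay":0,"az":0}
  ]
}}

```text
time_s: 4.8
tool_pos: [0.5973, 0.2706, 0.2027]
tool_rot: [180.0, 0.0, 146.4]
force: [0.8, 0.8, 0.2]
grip_width: 0.0455
grasp_force: 20.0
```

Emit:
{"method": "jog_arm", "body": {
  "motion": [
    {"x":0,"y":0,"z":-4,"ax":0,"ay":0,"az":0},
    {"x":0,"y":0,"z":-2,"ax":0,"ay":0,"az":0},
    {"x":0,"y":0,"z":0,"ax":0,"ay":0,"az":0},
    {"x":0,"y":0,"z":0,"ax":0,"ay":0,"az":0},
    {"x":0,"y":0,"z":0,"ax":0,"ay":0,"az":0}
  ]
}}

```text
time_s: 5.3
tool_pos: [0.5965, 0.2705, 0.2581]
tool_rot: [-179.8, -0.1, 146.4]
force: [-0.8, -0.2, 0.2]
grip_width: 0.0458
grasp_force: 20.0
```

Run:
```python
from h import *
S=env.camera_params('scene');D=env.camera_params('side')
for n,p,box in(('scene',S,(160,165,125,90)),('side',D,(230,185,145,95))):
    im=cv2.imread(f'pics/{n}.png')[:,:,::-1].copy()
    m=mask(im,(8,15,120),(35,110,255));k=np.zeros_like(m);x,y,w,h=box;k[y:y+h,x:x+w]=m[y:y+h,x:x+w]
    c=np.vstack([c for c in cv2.findContours(k,0,1)[0] if cv2.contourArea(c)>15])
    hl=cv2.convexHull(c);q=cv2.approxPolyN(hl,6 if n=='side' else 6).reshape(-1,2)
    print(n,q.tolist())
    W=np.array([plane(p,u,.045)[:2] for u in q])
    for i in range(len(W)):
        e=W[(i+1)%len(W)]-W[i];print(W[i].round(3),np.linalg.norm(e).round(3),np.degrees(np.arctan2(e[1],e[0])).round(1))
yaw=14
plan([.62,.10,.235],146.45+20,10)
```

```text
scene [[274, 208], [274, 215], [230, 255], [172, 211], [168, 202], [213, 171]]
[0.476 0.012] 0.032 53.8
[0.495 0.038] 0.213 16.0
[0.7   0.097] 0.272 -76.0
[ 0.766 -0.167] 0.048 -98.2
[ 0.76  -0.215] 0.217 -164.3
[ 0.55  -0.273] 0.295 104.6
side [[370, 247], [308, 284], [237, 226], [237, 215], [295, 189], [372, 235]]
[ 0.726 -0.252] 0.206 -165.7
[ 0.526 -0.303] 0.277 104.3
[ 0.458 -0.035] 0.051 69.9
[0.476 0.013] 0.215 15.3
[0.683 0.07 ] 0.294 -75.1
[ 0.758 -0.214] 0.05 -131.0
t 5.3 [0.5965 0.2705 0.2581] [-1.7984e+02 -9.0000e-02  1.4644e+02]
  [-1.14 -1.29  0.23] [-0.01 -0.01 -2.  ]
  [-1.09 -1.33  0.23] [-0.01 -0.01 -2.  ]
  [-1.05 -1.37  0.23] [-0.01 -0.01 -2.  ]
  [-1.   -1.4   0.23] [-0.01 -0.01 -2.  ]
  [-0.95 -1.44  0.23] [-0.01 -0.01 -2.  ]
  [-0.9  -1.47  0.23] [-0.01 -0.01 -2.  ]
  [-0.85 -1.5   0.23] [-0.01 -0.01 -2.  ]
  [-0.79 -1.53  0.23] [-0.01 -0.01 -2.  ]
  [-0.74 -1.55  0.23] [-0.01 -0.01 -2.  ]
  [-0.68 -1.58  0.23] [-0.01 -0.01 -2.  ]
```

Run:
```python
from h import *
plan([.655,-.22,.255],195.2,20,frm=([.597,.2706,.257],146.45))
```

```text
t 5.3 [0.597  0.2706 0.257 ] [-1.7984e+02 -9.0000e-02  1.4644e+02]
  [-1.6  -1.88  0.01] [-0.    0.   -2.44]
  [-1.52 -1.95  0.01] [-0.    0.   -2.44]
  [-1.43 -2.01  0.01] [-0.    0.   -2.44]
  [-1.34 -2.07  0.01] [-0.    0.   -2.44]
  [-1.26 -2.13  0.01] [-0.    0.   -2.44]
  [-1.16 -2.18  0.01] [-0.    0.   -2.44]
  [-1.07 -2.23  0.01] [-0.    0.   -2.44]
  [-0.97 -2.27  0.01] [-0.    0.   -2.44]
  [-0.88 -2.31  0.01] [-0.    0.   -2.44]
  [-0.78 -2.34  0.01] [-0.    0.   -2.44]
  [-0.68 -2.38  0.01] [-0.    0.   -2.44]
  [-0.58 -2.4   0.01] [-0.    0.   -2.44]
  [-0.47 -2.42  0.01] [-0.    0.   -2.44]
  [-0.37 -2.44  0.01] [-0.    0.   -2.44]
  [-0.27 -2.46  0.01] [-0.    0.   -2.44]
  [-0.16 -2.46  0.01] [-0.    0.   -2.44]
  [-0.06 -2.47  0.01] [-0.    0.   -2.44]
  [ 0.05 -2.47  0.01] [-0.    0.   -2.44]
  [ 0.15 -2.47  0.01] [-0.    0.   -2.44]
  [ 0.26 -2.46  0.01] [-0.    0.   -2.44]
```

Emit:
{"method": "jog_arm", "body": {
  "motion": [
    {"x":-1.6,"y":-1.9,"z":0,"ax":0,"ay":0,"az":-2.4},
    {"x":-1.5,"y":-1.9,"z":0,"ax":0,"ay":0,"az":-2.4},
    {"x":-1.4,"y":-2.0,"z":0,"ax":0,"ay":0,"az":-2.5},
    {"x":-1.3,"y":-2.1,"z":0,"ax":0,"ay":0,"az":-2.4},
    {"x":-1.3,"y":-2.1,"z":0,"ax":0,"ay":0,"az":-2.5}
  ]
}}

```text
time_s: 5.8
tool_pos: [0.6107, 0.1477, 0.258]
tool_rot: [-179.9, -0.2, 158.7]
force: [0.3, 0.6, -0.8]
grip_width: 0.0454
grasp_force: 20.0
```

Emit:
{"method": "jog_arm", "body": {
  "motion": [
    {"x":-1.2,"y":-2.2,"z":0,"ax":0,"ay":0,"az":-2.4},
    {"x":-1.1,"y":-2.2,"z":0,"ax":0,"ay":0,"az":-2.4},
    {"x":-1.0,"y":-2.3,"z":0,"ax":0,"ay":0,"az":-2.5},
    {"x":-0.9,"y":-2.3,"z":0,"ax":0,"ay":0,"az":-2.4},
    {"x":-0.8,"y":-2.3,"z":0,"ax":0,"ay":0,"az":-2.5}
  ]
}}

```text
time_s: 6.3
tool_pos: [0.6266, 0.025, 0.258]
tool_rot: [-179.9, -0.2, 170.9]
force: [1.3, 0.5, -0.0]
grip_width: 0.0456
grasp_force: 20.0
```

Emit:
{"method": "jog_arm", "body": {
  "motion": [
    {"x":-0.7,"y":-2.4,"z":0,"ax":0,"ay":0,"az":-2.4},
    {"x":-0.6,"y":-2.4,"z":0,"ax":0,"ay":0,"az":-2.4},
    {"x":-0.5,"y":-2.4,"z":0,"ax":0,"ay":0,"az":-2.5},
    {"x":-0.4,"y":-2.4,"z":0,"ax":0,"ay":0,"az":-2.4},
    {"x":-0.3,"y":-2.5,"z":0,"ax":0,"ay":0,"az":-2.5}
  ]
}}

```text
time_s: 6.8
tool_pos: [0.6425, -0.0974, 0.2579]
tool_rot: [180.0, -0.2, -176.9]
force: [0.3, -1.0, -0.5]
grip_width: 0.0454
grasp_force: 20.0
```

Emit:
{"method": "jog_arm", "body": {
  "motion": [
    {"x":-0.2,"y":-2.5,"z":0,"ax":0,"ay":0,"az":-2.4},
    {"x":-0.1,"y":-2.5,"z":0,"ax":0,"ay":0,"az":-2.4},
    {"x":0,"y":-2.5,"z":0,"ax":0,"ay":0,"az":-2.5},
    {"x":0.2,"y":-2.5,"z":0,"ax":0,"ay":0,"az":-2.4},
    {"x":0.2,"y":-2.4,"z":0,"ax":0,"ay":0,"az":-2.5}
  ]
}}

```text
time_s: 7.3
tool_pos: [0.6584, -0.2208, 0.2577]
tool_rot: [179.9, -0.2, -164.7]
force: [0.8, -0.6, 0.5]
grip_width: 0.0455
grasp_force: 20.0
```

Emit:
{"method": "jog_arm", "body": {
  "motion": [
    {"x":0,"y":0,"z":0,"ax":0,"ay":0,"az":0},
    {"x":0,"y":0,"z":0,"ax":0,"ay":0,"az":0},
    {"x":0,"y":0,"z":0,"ax":0,"ay":0,"az":0},
    {"x":0,"y":0,"z":0,"ax":0,"ay":0,"az":0},
    {"x":0,"y":0,"z":0,"ax":0,"ay":0,"az":0}
  ]
}}

```text
time_s: 7.8
tool_pos: [0.6595, -0.2186, 0.26]
tool_rot: [180.0, 0.0, -164.7]
force: [-0.1, -0.5, -0.8]
grip_width: 0.0457
grasp_force: 20.0
```

Run:
```python
from h import *
import json
p=env.camera_params('wrist');im=env.read_camera('wrist');o=env.get_obs()
print(np.round(o['tool_pos'],4),np.round(o['tool_rot'],2),np.round(o['qpos'],1),o['grip_width'])
cv2.imwrite('pics/w4.png',im[:,:,::-1]);p['extrinsics']=p['extrinsics'].tolist();json.dump(p,open('w4.json','w'))
p['extrinsics']=np.array(p['extrinsics'])
for n,x in dict(bend=[.587,-.239,.169],tip=[.587,-.239,.197],post=[.648,-.2236,.18]).items(): print(n,proj(p,np.array(x)))
```

```text
[ 0.6594 -0.2188  0.2602] [ 1.7998e+02  2.0000e-02 -1.6468e+02] [  1.7  23.8  20.7  73.2  -8.3  84.4 126.9] 0.045913443036528355
bend [257.87984872 100.32649124]
tip [257.722415    99.54088888]
post [256.49669001 178.29735212]
```

View pics/w4.png

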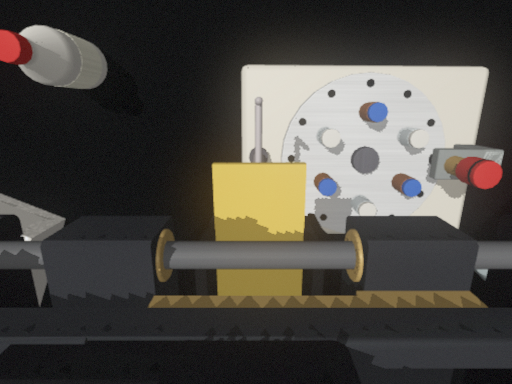

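The hook tip shows at (258.5,100.5), against a predicted (257.7,99.5), so the hook estimate is good to under 1 mm. The bar runs along the tool's x, straight down the picture. Now moving to hover over the tip.

Emit:
{"method": "jog_arm", "body": {
  "motion": [
    {"x":2,"y":0,"z":0,"ax":0,"ay":0,"az":0},
    {"x":3,"y":0,"z":0,"ax":0,"ay":0,"az":0},
    {"x":3,"y":-0.1,"z":0,"ax":0,"ay":0,"az":0},
    {"x":2.5,"y":0,"z":0.5,"ax":0,"ay":0,"az":0},
    {"x":1,"y":0,"z":1,"ax":0,"ay":0,"az":0}
  ]
}}

```text
time_s: 8.35
tool_pos: [0.5467, -0.2527, 0.2465]
tool_rot: [-179.9, 0.1, -164.9]
force: [0.6, -0.7, -0.4]
grip_width: 0.0455
grasp_force: 20.0
```

Emit:
{"method": "jog_arm", "body": {
  "motion": [
    {"x":0,"y":0,"z":2,"ax":0,"ay":0,"az":0},
    {"x":0,"y":0,"z":2,"ax":0,"ay":0,"az":0},
    {"x":0,"y":0,"z":1,"ax":0,"ay":0,"az":0},
    {"x":0,"y":0,"z":0,"ax":0,"ay":0,"az":0},
    {"x":0,"y":0,"z":0,"ax":0,"ay":0,"az":0}
  ]
}}

```text
time_s: 8.85
tool_pos: [0.549, -0.2511, 0.1957]
tool_rot: [-180.0, 0.0, -164.7]
force: [0.3, -0.0, 0.1]
grip_width: 0.0457
grasp_force: 20.0
```

Run:
```python
from h import *
plan([.5487,-.2498,.156],195.2,1)
up=lambda im,x,y:cv2.resize(im[y:y+72,x:x+100],(395,285),interpolation=cv2.INTER_CUBIC)
a=env.read_camera('scene');b=env.read_camera('side')
cv2.imwrite('pics/hv.png',np.hstack([up(a,165,105),up(b,265,170)])[:,:,::-1])
```

```text
t 8.85 [ 0.549  -0.2511  0.1957] [-1.7997e+02  4.0000e-02 -1.6474e+02]
  [-0.    0.13  3.97] [-0.03  0.04  0.06]
```

View pics/hv.png

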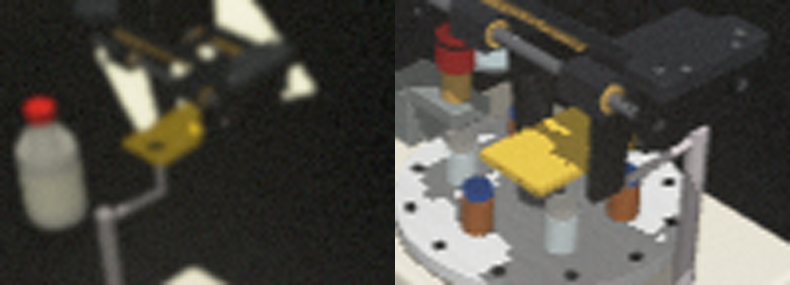

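Run:
```python
from h import *
S=env.camera_params('scene')
for x in([.5873,-.2407,.2156],[.587,-.2395,.197],[.587,-.2395,.166]): print(proj(S,np.array(x)))
a=env.read_camera('scene')[130:155,190:222]
m=(a[:,:,0].astype(int)-a[:,:,2]>50);print('\n'.join(''.join('#' if v else '.' for v in r) for r in m))
```

```text
[204.13767614 140.73762229]
[204.9080396  145.43893732]
[205.75166918 152.83432636]
................................
.....................###........
...................######.......
.................#########......
................##########......
...............###########......
.............#############......
...........################.....
.........#################......
.......###################......
......####################......
......########.##########.......
.......################.........
.........#############..........
...........#########............
.............######.............
...............##...............
................................
................................
................................
................................
................................
................................
................................
................................
```

The hole is seen at (204,141) where (204.1,140.7) was predicted, so it's aligned. Lowering.

Emit:
{"method": "jog_arm", "body": {
  "motion": [
    {"x":0,"y":0.1,"z":0.2,"ax":0,"ay":0,"az":0},
    {"x":0,"y":0,"z":1,"ax":0,"ay":0,"az":0},
    {"x":0,"y":0,"z":1.2,"ax":0,"ay":0,"az":0},
    {"x":0,"y":0,"z":1,"ax":0,"ay":0,"az":0},
    {"x":0,"y":0,"z":0.4,"ax":0,"ay":0,"az":0}
  ]
}}

```text
time_s: 9.5
tool_pos: [0.5472, -0.2496, 0.1549]
tool_rot: [179.9, -0.1, -164.8]
force: [-0.7, -0.3, -0.2]
grip_width: 0.0456
grasp_force: 20.0
```

Emit:
{"method": "jog_arm", "body": {
  "motion": [
    {"x":0,"y":0,"z":0,"ax":0,"ay":0,"az":0},
    {"x":0,"y":0,"z":0,"ax":0,"ay":0,"az":0},
    {"x":0,"y":0,"z":0,"ax":0,"ay":0,"az":0},
    {"x":0,"y":0,"z":0,"ax":0,"ay":0,"az":0},
    {"x":0,"y":0,"z":0,"ax":0,"ay":0,"az":0}
  ]
}}

```text
time_s: 10.0
tool_pos: [0.5485, -0.2502, 0.1574]
tool_rot: [-180.0, 0.0, -164.8]
force: [-0.7, -0.5, -1.0]
grip_width: 0.0455
grasp_force: 20.0
```

Tag underside is at about 172 mm, 3 mm above the bar, with no contact force. Releasing.

Emit:
{"method": "jog_arm", "body": {
  "motion": [
    {"x":0,"y":0,"z":0,"ax":0,"ay":0,"az":0},
    {"x":0,"y":0,"z":0,"ax":0,"ay":0,"az":0},
    {"x":0,"y":0,"z":0,"ax":0,"ay":0,"az":0},
    {"x":0,"y":0,"z":0,"ax":0,"ay":0,"az":0},
    {"x":0,"y":0,"z":0,"ax":0,"ay":0,"az":0}
  ],
  "claw": 1
}}

```text
time_s: 10.5
tool_pos: [0.5483, -0.2501, 0.1571]
tool_rot: [180.0, 0.0, -164.8]
force: [-0.5, 0.2, 0.1]
grip_width: 0.0778
grasp_force: 0.0
```

Emit:
{"method": "jog_arm", "body": {
  "motion": [
    {"x":0,"y":0,"z":0,"ax":0,"ay":0,"az":0},
    {"x":0,"y":0,"z":0,"ax":0,"ay":0,"az":0},
    {"x":0,"y":0,"z":0,"ax":0,"ay":0,"az":0},
    {"x":0,"y":0,"z":0,"ax":0,"ay":0,"az":0},
    {"x":0,"y":0,"z":0,"ax":0,"ay":0,"az":0}
  ]
}}

```text
time_s: 11.0
tool_pos: [0.5483, -0.2501, 0.157]
tool_rot: [180.0, 0.0, -164.8]
force: [-0.1, -0.3, -0.4]
grip_width: 0.0865
grasp_force: 0.0
```

Emit:
{"method": "jog_arm", "body": {
  "motion": [
    {"x":0,"y":0,"z":-1,"ax":0,"ay":0,"az":0},
    {"x":0,"y":0,"z":-2,"ax":0,"ay":0,"az":0},
    {"x":0,"y":0,"z":-2.5,"ax":0,"ay":0,"az":0},
    {"x":0,"y":0,"z":-2.5,"ax":0,"ay":0,"az":0},
    {"x":0,"y":0,"z":-1,"ax":0,"ay":0,"az":0}
  ]
}}

```text
time_s: 11.5
tool_pos: [0.5495, -0.2508, 0.2506]
tool_rot: [-179.8, 0.2, -164.8]
force: [-0.3, -0.4, -0.9]
grip_width: 0.0869
grasp_force: 0.0
```

Run:
```python
from h import *
S=env.camera_params('scene')
a=env.read_camera('scene');b=env.read_camera('side')
up=lambda im,x,y:cv2.resize(im[y:y+72,x:x+100],(395,285),interpolation=cv2.INTER_CUBIC)
cv2.imwrite('pics/hang.png',np.hstack([up(a,165,125),up(b,265,170)])[:,:,::-1])
print(blobs(mask(a,(18,90,60),(38,255,255))),blobs(mask(b,(18,90,60),(38,255,255))))
D=env.camera_params('side')
from itertools import chain
ra=[x for x in blobs(red(a),8)];rb=[x for x in blobs(red(b),8)];print(ra,rb)
```

```text
[(np.int32(20), array([190.1,   1.4]), array([186,   0,  10,   5], dtype=int32)), (np.int32(18), array([217.1,   2.6]), array([214,   0,   7,   7], dtype=int32)), (np.int32(60), array([224.8,  10. ]), array([221,   1,  11,  19], dtype=int32)), (np.int32(29), array([236.8,   3.5]), array([232,   1,  11,   7], dtype=int32)), (np.int32(25), array([218.4,  13. ]), array([216,  10,   7,   9], dtype=int32)), (np.int32(19), array([200.7,  35.2]), array([195,  34,  12,   4], dtype=int32)), (np.int32(57), array([195.4,  99.8]), array([188,  96,  18,   9], dtype=int32)), (np.int32(16), array([220.7, 100.5]), array([218,  99,   7,   4], dtype=int32)), (np.int32(199), array([197.9, 165.9]), array([193, 151,  10,  30], dtype=int32)), (np.int32(45), array([349.7, 155.7]), array([346, 151,   9,  11], dtype=int32)), (np.int32(15), array([344.9, 165.6]), array([341, 164,   8,   4], dtype=int32)), (np.int32(15), array([374.1, 166.5]), array([370, 165,   8,   4], dtype=int32)), (np.int32(20), array([347.8, 170.3]), array([344, 168,   8,   6], dtype=int32)), (np.int32(46), array([391.6, 172.5]), array([
[... 232 characters left out ...]
5]), array([277, 139,  30,  15], dtype=int32)), (np.int32(22), array([283.2, 149.7]), array([281, 147,   7,   7], dtype=int32)), (np.int32(47), array([280.1, 191.9]), array([277, 189,   8,   7], dtype=int32)), (np.int32(418), array([332.9, 223.1]), array([327, 201,  13,  45], dtype=int32))]
[(np.int32(52), array([174.5, 132.1]), array([170, 129,   9,   7], dtype=int32)), (np.int32(51), array([239.3, 198. ]), array([236, 193,   7,  11], dtype=int32))] [(np.int32(88), array([195.2,  65.9]), array([190,  62,  11,   9], dtype=int32)), (np.int32(104), array([279.7, 181.9]), array([275, 176,  10,  13], dtype=int32)), (np.int32(225), array([389.3, 300.7]), array([381, 293,  17,  17], dtype=int32))]
```

View pics/hang.png

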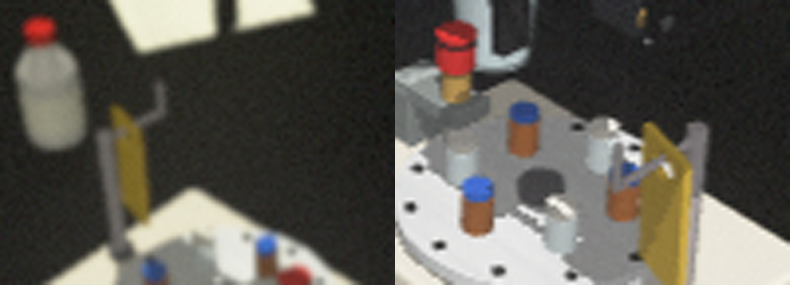

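The tag hangs edge-down from the bar near the post: scene blob (198,166), side blob (333,223), and the gripper is clear of it. Now refining the knob position from three views.

Run:
```python
from h import *
import json
p=json.load(open('w4.json'));p['extrinsics']=np.array(p['extrinsics'])
S=env.camera_params('scene');D=env.camera_params('side')
for im,q in((cv2.imread('pics/w4.png'),p),):
    r=[x for x in blobs(red(im[:,:,::-1].copy()),60)];print(r)
k,e=tri([(S,(239,198)),(D,(279.6,182))]);print(k,e)
print(proj(p,k),proj(p,k+[0,0,.014]))
plan([k[0],k[1],.235],105.2,20,frm=([.5485,-.2502,.25],-164.8))
```

```text
[(np.int32(896), array([13.7, 47.8]), array([ 0, 29, 32, 36], dtype=int32)), (np.int32(62), array([471. , 161.5]), array([464, 157,  16,  12], dtype=int32)), (np.int32(698), array([486.3, 174.3]), array([470, 161,  33,  28], dtype=int32))]
[ 0.59417764 -0.013468    0.13505581] [np.float64(1.435878528424918), np.float64(1.4358785284250983)]
[476.97559864 170.94634881] [487.52299082 174.06198106]
t 11.6 [ 0.5485 -0.2502  0.25  ] [-179.89    0.18 -164.76]
  [-0.53  1.08  0.08] [-0.  -0.   4.5]
  [-0.44  1.12  0.08] [-0.  -0.   4.5]
  [-0.35  1.15  0.08] [-0.  -0.   4.5]
  [-0.26  1.18  0.08] [-0.  -0.   4.5]
  [-0.17  1.19  0.08] [-0.  -0.   4.5]
  [-0.08  1.2   0.08] [-0.  -0.   4.5]
  [0.02 1.21 0.08] [-0.  -0.   4.5]
  [0.11 1.2  0.08] [-0.  -0.   4.5]
  [0.21 1.19 0.08] [-0.  -0.   4.5]
  [0.3  1.17 0.08] [-0.  -0.   4.5]
  [0.39 1.14 0.08] [-0.  -0.   4.5]
  [0.48 1.11 0.08] [-0.  -0.   4.5]
  [0.56 1.07 0.08] [-0.  -0.   4.5]
  [0.65 1.02 0.08] [-0.  -0.   4.5]
  [0.72 0.96 0.08] [-0.  -0.   4.5]
  [0.8  0.9  0.08] [-0.  -0.   4.5]
  [0.87 0.84 0.08] [-0.  -0.   4.5]
  [0.93 0.77 0.08] [-0.  -0.   4.5]
  [0.99 0.69 0.08] [-0.  -0.   4.5]
  [1.04 0.61 0.08] [-0.  -0.   4.5]
```

Emit:
{"method": "jog_arm", "body": {
  "motion": [
    {"x":-0.5,"y":1.1,"z":-0.3,"ax":0,"ay":0,"az":4.5},
    {"x":-0.4,"y":1.1,"z":0,"ax":0,"ay":0,"az":4.5},
    {"x":-0.4,"y":1.2,"z":0,"ax":0,"ay":0,"az":4.5},
    {"x":-0.3,"y":1.2,"z":0,"ax":0,"ay":0,"az":4.5},
    {"x":-0.2,"y":1.2,"z":0,"ax":0,"ay":0,"az":4.5}
  ]
}}

```text
time_s: 12.1
tool_pos: [0.5593, -0.1895, 0.2483]
tool_rot: [180.0, -0.2, 172.6]
force: [-0.8, 0.2, 0.8]
grip_width: 0.0871
grasp_force: 0.0
```

Emit:
{"method": "jog_arm", "body": {
  "motion": [
    {"x":-0.1,"y":1.2,"z":0,"ax":0,"ay":0,"az":4.5},
    {"x":0,"y":1.2,"z":0,"ax":0,"ay":0,"az":4.5},
    {"x":0.1,"y":1.2,"z":0,"ax":0,"ay":0,"az":4.5},
    {"x":0.2,"y":1.2,"z":0,"ax":0,"ay":0,"az":4.5},
    {"x":0.3,"y":1.2,"z":0,"ax":0,"ay":0,"az":4.5}
  ]
}}

```text
time_s: 12.6
tool_pos: [0.5714, -0.1303, 0.2483]
tool_rot: [-179.9, -0.1, 150.1]
force: [0.4, 0.0, -0.6]
grip_width: 0.0867
grasp_force: 0.0
```

Emit:
{"method": "jog_arm", "body": {
  "motion": [
    {"x":0.4,"y":1.1,"z":0.2,"ax":0,"ay":0,"az":4.5},
    {"x":0.5,"y":1.1,"z":0.2,"ax":0,"ay":0,"az":4.5},
    {"x":0.6,"y":1.1,"z":0.2,"ax":0,"ay":0,"az":4.5},
    {"x":0.6,"y":1,"z":0.2,"ax":0,"ay":0,"az":4.5},
    {"x":0.7,"y":1,"z":0.2,"ax":0,"ay":0,"az":4.5}
  ]
}}

```text
time_s: 13.1
tool_pos: [0.5828, -0.0713, 0.2383]
tool_rot: [-179.9, -0.1, 127.6]
force: [0.1, 0.5, 0.3]
grip_width: 0.0868
grasp_force: 0.0
```

Emit:
{"method": "jog_arm", "body": {
  "motion": [
    {"x":0.8,"y":0.9,"z":0.2,"ax":0,"ay":0,"az":4.5},
    {"x":0.9,"y":0.8,"z":0.2,"ax":0,"ay":0,"az":4.5},
    {"x":0.9,"y":0.8,"z":0.2,"ax":0,"ay":0,"az":4.5},
    {"x":1,"y":0.7,"z":0.2,"ax":0,"ay":0,"az":4.5},
    {"x":1,"y":0.6,"z":0,"ax":0,"ay":0,"az":4.5}
  ]
}}

```text
time_s: 13.6
tool_pos: [0.5938, -0.0123, 0.2299]
tool_rot: [-179.8, -0.0, 105.1]
force: [0.4, -0.2, -0.1]
grip_width: 0.0871
grasp_force: 0.0
```

Emit:
{"method": "jog_arm", "body": {
  "motion": [
    {"x":0,"y":0,"z":0,"ax":0,"ay":0,"az":0},
    {"x":0,"y":0,"z":0,"ax":0,"ay":0,"az":0},
    {"x":0,"y":0,"z":0,"ax":0,"ay":0,"az":0},
    {"x":0,"y":0,"z":0,"ax":0,"ay":0,"az":0},
    {"x":0,"y":0,"z":0,"ax":0,"ay":0,"az":0}
  ]
}}

```text
time_s: 14.1
tool_pos: [0.5947, -0.0136, 0.2321]
tool_rot: [180.0, 0.0, 105.2]
force: [-0.2, -1.1, -0.8]
grip_width: 0.0872
grasp_force: 0.0
```

Run:
```python
from h import *
plan([.594,-.014,.117],105.2,1)
im=env.read_camera('wrist');p=env.camera_params('wrist');cv2.imwrite('pics/w5.png',im[:,:,::-1])
print([x for x in blobs(red(im),30)],proj(p,np.array([.594,-.014,.15])))
```

```text
t 14.1 [ 0.5947 -0.0136  0.2321] [179.99   0.   105.21]
  [-0.02 -0.08 11.51] [0.01 0.   0.01]
[] [257.93776804 192.79875554]
```

View pics/w5.png

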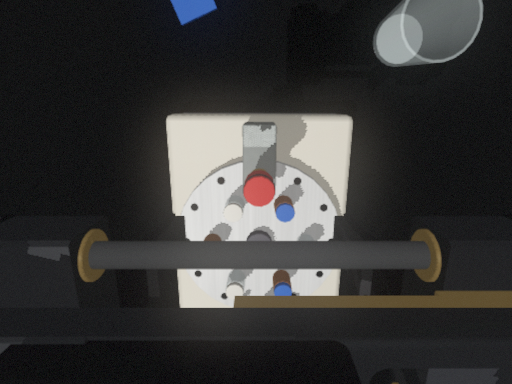

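The knob top circle is centred at about (259.5,189) against a predicted (258,193), so it sits about 3 mm further along tool +x. The fingers straddle it crosswise to the grey arm.

Emit:
{"method": "jog_arm", "body": {
  "motion": [
    {"x":0.2,"y":0,"z":1.5,"ax":0,"ay":0,"az":0},
    {"x":0,"y":0,"z":3,"ax":0,"ay":0,"az":0},
    {"x":0,"y":0,"z":3,"ax":0,"ay":0,"az":0},
    {"x":0,"y":0,"z":2.5,"ax":0,"ay":0,"az":0},
    {"x":0,"y":0,"z":1.2,"ax":0,"ay":0,"az":0}
  ]
}}

```text
time_s: 14.65
tool_pos: [0.5921, -0.0109, 0.1165]
tool_rot: [-179.7, -0.1, 105.3]
force: [-0.4, -0.4, -0.2]
grip_width: 0.0872
grasp_force: 0.0
```

Emit:
{"method": "jog_arm", "body": {
  "motion": [
    {"x":0,"y":0,"z":0,"ax":0,"ay":0,"az":0},
    {"x":0,"y":0,"z":0,"ax":0,"ay":0,"az":0},
    {"x":0,"y":0,"z":0,"ax":0,"ay":0,"az":0},
    {"x":0,"y":0,"z":0,"ax":0,"ay":0,"az":0},
    {"x":0,"y":0,"z":0,"ax":0,"ay":0,"az":0}
  ],
  "claw": -0.2,
  "squeeze": 45
}}

```text
time_s: 15.15
tool_pos: [0.5948, -0.011, 0.121]
tool_rot: [179.9, 0.0, 105.2]
force: [0.7, 0.8, 0.2]
grip_width: 0.0549
grasp_force: 0.0
```

Emit:
{"method": "jog_arm", "body": {
  "motion": [
    {"x":0,"y":0,"z":0,"ax":0,"ay":0,"az":0},
    {"x":0,"y":0,"z":0,"ax":0,"ay":0,"az":0},
    {"x":0,"y":0,"z":0,"ax":0,"ay":0,"az":0},
    {"x":0,"y":0,"z":0,"ax":0,"ay":0,"az":0},
    {"x":0,"y":0,"z":0,"ax":0,"ay":0,"az":0}
  ],
  "claw": -1
}}

```text
time_s: 15.65
tool_pos: [0.5939, -0.0111, 0.1201]
tool_rot: [-180.0, -0.0, 105.2]
force: [-1.6, -0.3, 2.2]
grip_width: 0.0269
grasp_force: 45.0
```

Emit:
{"method": "jog_arm", "body": {
  "motion": [
    {"x":0,"y":0,"z":0,"ax":0,"ay":0,"az":0},
    {"x":0,"y":0,"z":0,"ax":0,"ay":0,"az":0},
    {"x":0,"y":0,"z":0,"ax":0,"ay":0,"az":0},
    {"x":0,"y":0,"z":0,"ax":0,"ay":0,"az":0},
    {"x":0,"y":0,"z":0,"ax":0,"ay":0,"az":0}
  ]
}}

```text
time_s: 16.15
tool_pos: [0.5939, -0.0111, 0.1201]
tool_rot: [-180.0, -0.0, 105.2]
force: [-4.4, -0.8, 3.3]
grip_width: 0.0266
grasp_force: 45.0
```

Emit:
{"method": "jog_arm", "body": {
  "motion": [
    {"x":0,"y":0,"z":-0.3,"ax":0,"ay":0,"az":0},
    {"x":0,"y":0,"z":-0.3,"ax":0,"ay":0,"az":0},
    {"x":0,"y":0,"z":-0.3,"ax":0,"ay":0,"az":0},
    {"x":0,"y":0,"z":-0.3,"ax":0,"ay":0,"az":0},
    {"x":0,"y":0,"z":0,"ax":0,"ay":0,"az":0}
  ]
}}

```text
time_s: 16.65
tool_pos: [0.5939, -0.0111, 0.1317]
tool_rot: [-180.0, -0.0, 105.2]
force: [1.1, -0.7, -8.0]
grip_width: 0.0272
grasp_force: 45.0
```

Emit:
{"method": "jog_arm", "body": {
  "motion": [
    {"x":0,"y":0,"z":-0.2,"ax":0,"ay":0,"az":0},
    {"x":0,"y":0,"z":-0.2,"ax":0,"ay":0,"az":0},
    {"x":0,"y":0,"z":-0.2,"ax":0,"ay":0,"az":0},
    {"x":0,"y":0,"z":-0.1,"ax":0,"ay":0,"az":0},
    {"x":0,"y":0,"z":0,"ax":0,"ay":0,"az":0}
  ]
}}

```text
time_s: 17.15
tool_pos: [0.5939, -0.0111, 0.1383]
tool_rot: [-179.9, -0.0, 105.2]
force: [3.2, -1.1, -16.7]
grip_width: 0.0266
grasp_force: 45.0
```

Run:
```python
from h import *
o=env.get_obs();print(o['tool_pos'],o['force'],o['grasp_force'],o['grip_width'])
```

```text
[ 0.593854   -0.0110649   0.13826385] [  3.23022788  -1.09238675 -16.6528148 ] 45.00176293775439 0.026601557538103518
```

Up 18 mm with 16.7 N of pull, more than the 12 N spring, so it's at the stop. Holding and checking by camera.

Emit:
{"method": "jog_arm", "body": {
  "motion": [
    {"x":0,"y":0,"z":-0.1,"ax":0,"ay":0,"az":0},
    {"x":0,"y":0,"z":0,"ax":0,"ay":0,"az":0},
    {"x":0,"y":0,"z":0,"ax":0,"ay":0,"az":0},
    {"x":0,"y":0,"z":0,"ax":0,"ay":0,"az":0},
    {"x":0,"y":0,"z":0,"ax":0,"ay":0,"az":0}
  ]
}}

```text
time_s: 17.65
tool_pos: [0.5938, -0.0111, 0.1383]
tool_rot: [-179.9, 0.0, 105.2]
force: [4.7, -1.6, -24.0]
grip_width: 0.0269
grasp_force: 45.0
```

Run:
```python
from h import *
a=env.read_camera('scene');b=env.read_camera('side')
up=lambda im,x,y:cv2.resize(im[y:y+100,x:x+100],(395,395),interpolation=cv2.INTER_CUBIC)
cv2.imwrite('pics/end.png',np.hstack([up(a,165,125),up(b,260,150)])[:,:,::-1])
o=env.get_obs();print(o['tool_pos'],o['force'],o['grasp_force'])
```

```text
[ 0.59384673 -0.01105022  0.1383283 ] [  4.81866076  -1.46040296 -23.41388907] 45.00537771731615
```

View pics/end.png

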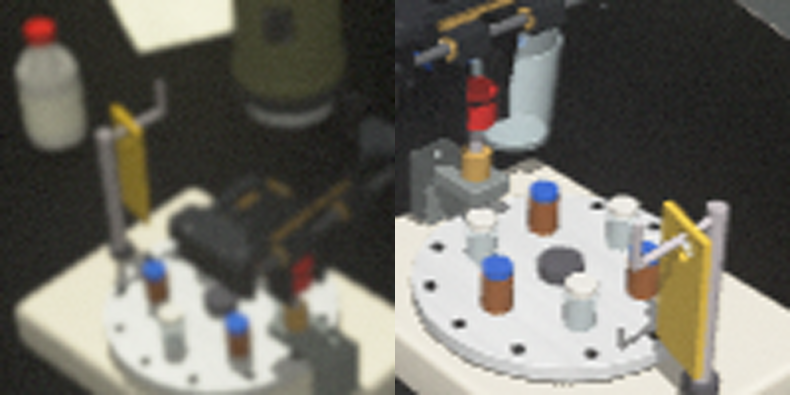

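The plunger is up, with its steel stem showing above the brass sleeve at crop (475,140). The knob is gripped hard against its stop, the tag hangs on the hook, and the beaker and bottle stand where they were. Handing in.

```bash
python3 -c "
from cell import env
print(env.sign_off())"
```

```text
the job is handed in; nothing more can be done
None
```

The job is handed in: the tag hangs by its hole on the hook, clear of the gripper, and the knob is held 18 mm up against its stop; the sign-off returned no verdict, so the pass is not confirmed.

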